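# Flick the plating turntable and brake it on its index tab

## Robot

A 6-joint arm with a two-finger parallel gripper is mounted at the origin on the work surface. World frame = base frame: x ahead of the robot, y to its left, z up, the work surface at z = 0. Lengths are in m, angles in rad, forces in N, time in s.
With the tool pointing down it reaches from about 0.35 to 0.975 m from the base axis. Payload 4.9 kg.
Tool frame: the origin (TCP) lies at the very end of the fingers, on their centre line; the grasp point (between the pads) lies 19 mm behind it; z points along the fingers, y is the line along which they close (so a half turn about z gives the same grasp; the last joint's range is limited). The gripper opens to 85 mm and grips with 20 to 120 N. Pads are 22 mm wide; open, the fingers measure 114 mm over their backs; the gripper's body (76 mm by 85 mm) begins 54 mm behind the grasp point. The pads swing forward as they close: fully open they stand 13 mm farther back than shut.
Start: joints at [1.022, 0.053, 1.613, -0, 1.476, -0.119], TCP at [0.26, 0.568, 0.231] pointing down, gripper open.
Joint ranges: [-3.01, 3.01], [-1.01, 2.22], [0.06, 2.58], [-1.02, 4.17], [0.09, 2.62], [-3.14, 3.14]. Speed limits (rad/s): [2.57, 2.57, 3.14, 3.14, 3.14, 3.14].

## Interface

Orientations are given as a unit quaternion [w, x, y, z].
In Python, from plant import * gives the robot as it stands.
- The arm moves only by the tool jog_arm, never from a script. Its argument "moves" is a list that holds one entry, the list of rows, each a list of 7 numbers: the finger opening in cm, from 0 to 8.54, then the shift along the tool's x, y, z in cm, then the turn, a rotation vector about the tool's x, y, z in rad. A call has 1 to 20 rows; each row shifts and turns the commanded pose from where the row before left it, along the tool's axes as they then stand; what a row does not reach is not made up. A row lasts 1/12 s, in which the tool goes at most 41.7 mm and 7.16 degrees, less where a joint would pass 70% of its speed; a pose out of reach is approached as far as the arm can. A call is refused whole if a number of a shift passes 4.17 or a number of a turn 0.125, either way. A call with a gripper value outside its range is refused whole. The fingers move at their own pace and stop on an object; the grip force is fixed at half the most. Time passes only in rows, so rows that do not move let the fingers close. It gives the time, the measured TCP pose, the force, the opening and the grip force at its end, in the units of the state.
- state(): the state, without advancing time (a new reading comes with each control period).
- grab_frame(name): name is "side" or "top"; returns a dict with "color" (400x640x3 uint8, blue, green, red), "depth" (400x640 float32, m along the optical axis (not along the pixel's ray), 0 where there is no reading), "fx", "fy", "cx", "cy" (pixels), "k1" (the pictures are not rectified: a ray, as slopes to the right and down, at radius r is drawn at 1 + k1 r^2 times it, then the intrinsics apply), "R" (3x3) and "t" (3): a world point X has camera coordinates R X + t. Camera axes: x right, y down, z forward; pixel columns grow to the right and rows downward; lengths in m; the calibration is good to about 2 mm. A picture is of the moment at which its call begins.
- job_done(): hands the job in; it is judged then, once.
Trained networks look in a picture, given as the dict that the camera call returned (one of the last four; its "shot" number tells which), for a name from the list of things; names that differ only in an ending like _2 or _b are one class to them, and where a whole thing is asked for, a point or a joint stands for the part that bears it (a point fixed in the world has none). Each returns a list of dicts, best first, with "p" (0 to 1); they miss things now and then, are a little off and sometimes report something else, mostly with a low value. They report only what shows in the picture. A call takes as long as a camera call. They do not tell look-alikes from the thing itself.
- recognise(name, picture): "rect" ([centre column, centre row, width, height] in pixels, round what is visible of it).
- regions_of(name, picture): "pixels" (400x640 bool, what is visible of it) and "rect" ([centre column, centre row, width, height] in pixels, round what is visible of it).
The state is a dict: "time": time; "joint_pos": joint angles; "joint_vel": joint speeds; "joint_efforts": joint torques, N m; "tool_pos": TCP position; "tool_rot": TCP orientation; "contact_force": force on the tool from outside, world axes, zero at the start; "ft_torque": the same for the moment, N m; "gripper_width": opening from 0.0 (shut) to 1.0 (fully open); "grasp_force": force on a finger pad.
Only numpy, scipy, OpenCV 4.12 (cv2) and the standard library are available. Lean on these libraries where they do the work, as an engineer would, in place of code of your own. Each camera call takes 0.05 s, during which the arm holds its last target. There are 200 camera calls.

## Task

Flick the plating turntable's upright peg with a fingertip so that the platter spins freely, and leave it untouched for at least one full turn. Then brake the spinning platter with a fingertip so that it stops, in one go and without being pushed into place afterwards, with its dark line pointing at the upright tab on the base (the line's outer end within the tab's width), and let the program finish with the fingertip still resting on the platter, holding it there. Grip and lift nothing, keep the dish seated on the platter, and leave the bottle, tip box and vial where they are.

Things in the scene. Friction and masses are not known exactly. Their poses are not given: they have to be found in the camera images.
- turntable: Plating turntable, black base fixed to the bench. Origin on the platter's axis at bench height, z up, x towards the tab. Base: 150 mm disc 16 mm high, with a 50 mm wide, 12 mm high arm out along +x to the tab. On it turns a bare aluminium platter, 200 mm across, 8 mm thick, top face 28 mm above the bench, about 0.5 kg (inertia about 0.0026 kg m2).
- platter (a joint): Platter angle, rad, counter-clockwise from above positive, 0 with the line at the tab; no stops, counts on over whole turns. Starts at rest between 1.0 and 5.2; spin it either way. Very free bearing: speed w falls by about 0.08 w + 0.06 rad/s each second (from 3 rad/s: 20 s, 3.5 turns). A fingertip pressed on the top face with a few N stops it within hundredths of a second.
- peg_top (a point): Centre of the top of the upright round steel peg on the platter, for flicking: 12 mm diameter, 35 mm tall above the platter's face (top 63 mm above the bench), 60 mm from the axis. The platter's face from 70 to 100 mm from the axis is clear all round, so a fingertip can hover there while the peg goes by.
- line_end (a point): Outer end of the flat dark line, 8 mm wide, that runs from the peg straight out to the rim; the point lies 97 mm from the axis on the top face (28 mm above the bench).
- tab_top (a point): Centre of the top of the fixed upright black tab on the base, just outside the rim, 115 mm from the axis: 50 mm wide along the rim, 10 mm thick, top 38 mm above the bench (10 mm above the platter's face).
- dish: Closed clear culture dish, 60 mm across, 14 mm high, 30 g, lying loose on the middle of the platter within a ring of six 4 mm high lugs (outer radius 37 mm). Origin at the centre of its underside. It turns with the platter and must stay seated.
- bottle: Bystander: loose clear reagent bottle with a white cap, 64 mm across, 120 mm tall, upright, origin at the centre of its underside.
- tip_box: Bystander: loose grey pipette tip box with a clear lid, 87 by 122 by 67 mm high, origin at the centre of its underside.
- vial: Bystander: loose small glass vial with a dark cap, 28 mm across, 60 mm tall, upright, origin at the centre of its underside.
Mind the look-alikes: they are no part of the job. Of the things like the turntable, leave any that is blue; of the rest the larger one is meant.

How it is judged:
On the way, in this order (a step that is already met when the one before it is completed fails the run):
1. the platter has been flicked and turns freely (over 0.8 rad/s), the robot off it ((velocity of joint platter above 0.8 rad/s or velocity of joint platter below -0.8 rad/s) and contact force between each of the fingers, the arm and turntable below 0.05 N), for 0.3 s.
2. the platter has gone round at least one full turn and still turns, untouched ((value of joint platter above 11.5 rad or value of joint platter below -5.2 rad) and (velocity of joint platter above 0.1 rad/s or velocity of joint platter below -0.1 rad/s) and contact force between each of the fingers, the arm and turntable below 0.05 N).
3. a fingertip on the platter brings it to a halt with the line at the tab ((value of joint platter above 11.5 rad or value of joint platter below -5.2 rad) and contact force between the fingers and turntable above 0.2 N and velocity of joint platter between -0.06 and 0.06 rad/s and y of line_end in the frame of turntable between -0.025 and 0.025 m and x of line_end in the frame of turntable above 0 m), for 0.06 s.
At the end, for the whole second after the job is handed in: The platter rests (under 0.03 rad/s) under a fingertip still pressing on it (over 0.2 N), the line's outer end within 25 mm of the tab's middle along the tab's width, at least one full turn from the start, the dish seated (within 8 mm of the axis, not lifted) (y of line_end in the frame of turntable between -0.025 and 0.025 m and x of line_end in the frame of turntable above 0 m and velocity of joint platter between -0.03 and 0.03 rad/s and (value of joint platter above 11.5 rad or value of joint platter below -5.2 rad) and contact force between the fingers and turntable above 0.2 N and horizontal distance between dish and turntable below 0.008 m and z of dish in the frame of turntable between 0.025 and 0.033 m); the arm keeps its last pose, push and grip.
It fails at once if the platter touched during its free turn (joint between 7.2 and 11.4, or between -5.1 and -0.9) (contact force between any of the fingers, the arm and turntable above 0.1 N and (value of joint platter between 7.2 and 11.4 rad or value of joint platter between -5.1 and -0.9 rad)).
It fails at once if the platter halted or pushed by a finger away from the tab after its free turn (line end over 30 mm from the tab's middle) ((value of joint platter above 11.5 rad or value of joint platter below -5.2 rad) and contact force between the fingers and turntable above 0.2 N and velocity of joint platter between -0.03 and 0.03 rad/s and not (y of line_end in the frame of turntable between -0.03 and 0.03 m and x of line_end in the frame of turntable above 0 m)).
It fails at once if the dish lifted or knocked from its seat (not (horizontal distance between dish and turntable below 0.012 m and z of dish in the frame of turntable between 0.02 and 0.038 m)).
It fails at once if a bystander moved by more than 20 mm (distance of any of bottle, tip_box, vial from where it was at the start of the episode above 0.02 m).
It also fails if it takes over 61 s, if anything falls off the work surface, if the arm or the gripper's body presses on something with over 40 N, if the wrist force passes 120 N, or if a joint passes its speed limit or range.

## Working session

There is one attempt and no reset: what is moved stays moved. The work goes in short steps, Python scripts to look and compute and a tool call to move; the robot and the scene stay as the last step left them, time stands still between calls to the robot, and variables do not carry over. Pictures are saved under pics/ and viewed, at most 10 in all, crops included, and the job is handed in when it is done.

Besides the shell and the picture viewer there is one more tool, called after "Call:" by a JSON object that holds its "method" and its "body", one argument or row to a line. jog_arm: Moves the arm, as the interface text tells. Its arguments: {"type":"object","properties":{"moves":{"type":"array"}},"required":["moves"]}

```bash
ls; mkdir -p pics; python3 - <<'E'
from plant import *
import cv2
print(state())
for n in ("top","side"):
    f=grab_frame(n); cv2.imwrite(f"pics/{n}0.png",f["color"])
    print(n,f["shot"],f["fx"],f["fy"],f["cx"],f["cy"],f["k1"],f["R"],f["t"])
    for k in ("turntable","platter","peg_top","dish","bottle","tip_box","vial"):
        print(k,[(round(d["p"],2),[round(float(v)) for v in d["rect"]]) for d in recognise(k,f)])
E
```

```text
pics
{'time': 0.0, 'joint_pos': array([ 1.02201240e+00,  5.33371309e-02,  1.61428277e+00, -2.11022012e-05,
        1.47597958e+00, -1.19013823e-01]), 'joint_vel': array([ 3.01225825e-05, -4.57924037e-05,  1.00043175e-03, -1.81293117e-03,
       -1.28400918e-03,  5.84257633e-04]), 'joint_efforts': array([-4.65960093e-04, -3.93679333e+01, -3.70178461e+01, -6.40105850e-05,
        6.89520588e-03,  1.00710889e-05]), 'tool_pos': array([0.26010439, 0.5676308 , 0.23008195]), 'tool_rot': array([-3.18923989e-04,  2.13234030e-01,  9.77000635e-01, -9.51435559e-04]), 'contact_force': array([-0.56271415, -0.50940093, -0.33293161]), 'ft_torque': array([-0.04605009,  0.01410278, -0.02296361]), 'grasp_force': 0.0, 'gripper_width': 0.9986667226393645}
top 1 369.3372247772309 369.3372247772309 320.79391001508503 184.4504193565535 -0.06280517742460365 [[-0.02159186 -0.99975832  0.00413498]
 [-0.99534619  0.02110769 -0.09402352]
 [ 0.09391352 -0.00614588 -0.99556139]] [-0.10413749  0.57706197  1.05656267]
turntable [(0.79, [299, 194, 65, 78]), (0.67, [211, 208, 55, 60]), (0.63, [488, 200, 64, 74])]
plat
[... 381 characters left out ...]
412, 215, 51, 39])]
vial [(0.61, [177, 180, 16, 13])]
side 2 505.9806810880286 505.9806810880286 319.7937549460038 197.72328583592738 -0.1274591476096793 [[ 0.70851852 -0.70531016  0.02321833]
 [-0.36530611 -0.39472074 -0.84305811]
 [ 0.60378221  0.58884049 -0.53732106]] [-0.48751331  0.22216729  1.18469928]
turntable [(0.71, [233, 179, 48, 33]), (0.55, [459, 313, 95, 63]), (0.39, [206, 151, 25, 36])]
platter [(0.8, [297, 206, 67, 39]), (0.6, [236, 180, 49, 24])]
peg_top [(0.93, [458, 314, 89, 62]), (0.89, [298, 206, 72, 39]), (0.56, [234, 178, 50, 22])]
dish [(0.53, [299, 204, 22, 17])]
bottle [(0.74, [207, 152, 24, 37])]
tip_box [(0.78, [371, 268, 61, 57])]
vial [(0.47, [240, 155, 2, 17])]
```

```bash
python3 - <<'E'
import cv2
a=cv2.imread("pics/top0.png")[120:290,130:550]
cv2.imwrite("pics/top0c.png",cv2.resize(a,None,fx=1.9,fy=1.9,interpolation=cv2.INTER_CUBIC))
b=cv2.imread("pics/side0.png")
cv2.imwrite("pics/side0c.png",b)
E
```

```text
(no output)
```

View pics/top0c.png

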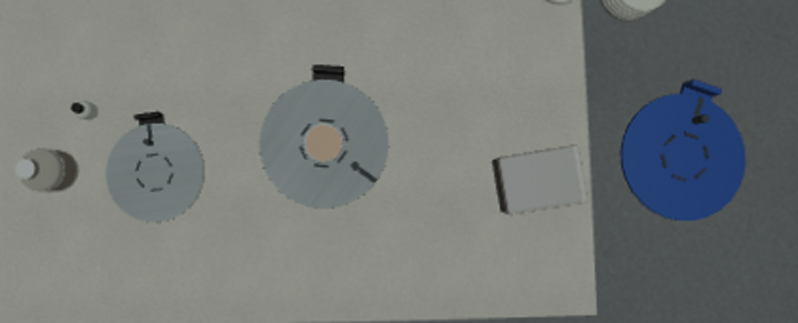

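View pics/side0c.png

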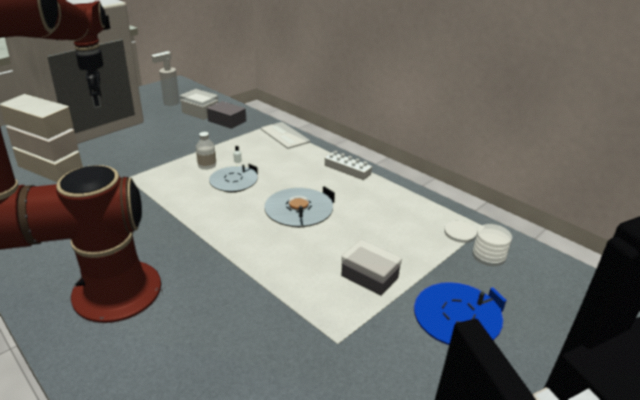

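The large grey turntable with the dish is at about (301,196) in the full top picture. Its tab is at (302,158), and the peg and line point to lower right, about (328,215). The blue one and the small one are the decoys.

```bash
cat > h.py <<'E'
from plant import *
import numpy as np, cv2
def cam(f): return np.array([[f["fx"],0,f["cx"]],[0,f["fy"],f["cy"]],[0,0,1]]),np.array([f["k1"],0,0,0,0.])
def world(f,uv,z):
    K,D=cam(f); uv=np.atleast_2d(np.array(uv,float))
    s=cv2.undistortPoints(uv[:,None,:],K,D)[:,0]
    R,t=np.array(f["R"]),np.array(f["t"]); d=np.c_[s,np.ones(len(s))]@R; o=-R.T@t
    return o+d*((z-o[2])/d[:,2])[:,None]
def pix(f,X):
    K,D=cam(f); return cv2.projectPoints(np.atleast_2d(np.array(X,float)),cv2.Rodrigues(np.array(f["R"]))[0],np.array(f["t"],float),K,D)[0][:,0]
def best(name,f,c):
    r=[d for d in regions_of(name,f) if np.hypot(d["rect"][0]-c[0],d["rect"][1]-c[1])<25]
    return r[0] if r else None
E
python3 - <<'E'
from h import *
f=grab_frame("top")
d=best("platter",f,(301,196)); m=d["pixels"].astype(np.uint8); print(d["p"],d["rect"],m.sum())
cs,_=cv2.findContours(m,cv2.RETR_EXTERNAL,cv2.CHAIN_APPROX_NONE); c=max(cs,key=cv2.contourArea)[:,0]
W=world(f,cv2.convexHull(c)[:,0],0.028)[:,:2]
A=np.c_[2*W,np.ones(len(W))]; s=np.linalg.lstsq(A,(W**2).sum(1),rcond=None)[0]; C=s[:2]; r=np.sqrt(s[2]+C@C)
print("centre",C,"r",r, "resid",np.std(np.hypot(*(W-C).T)-r))
g=f["color"].max(2)
# polar unwrap at z .028
th=np.radians(np.arange(0,360,1.))
for R,z in((.085,.028),(.092,.028),(.115,.038),(.119,.038)):
    P=np.c_[C[0]+R*np.cos(th),C[1]+R*np.sin(th),np.full(360,z)]
    p=pix(f,P).astype(np.float32); v=cv2.remap(g,p[:,:1],p[:,1:],cv2.INTER_LINEAR)[:,0]
    k=np.where(v<np.median(v)*(.7))[0]; print(R,int(np.median(v)),[(int(i),int(v[i])) for i in k][:45])
# depth-based heights
dep=f["depth"]; print("depth at centre",dep[196,301], dep[205,285])
for n in("turntable","bottle","tip_box","vial","dish"):
    for q in recognise(n,f)[:2]: print(n,round(q["p"],2),q["rect"],world(f,q["rect"][:2],.03)[0])
E
```

```text
0.67 [299.9, 196.4, 67.5, 70.0] 3191
centre [ 0.54429385 -0.05581035] r 0.09815210303922044 resid 0.0011246169159278585
0.085 121 [(231, 66), (232, 56), (233, 52), (234, 59), (235, 78)]
0.092 121 [(231, 66), (232, 54), (233, 55), (234, 65)]
0.115 140 [(0, 39), (1, 40), (2, 41), (3, 43), (4, 44), (5, 43), (6, 41), (7, 49), (8, 76), (343, 96), (344, 56), (345, 38), (346, 41), (347, 40), (348, 39), (349, 38), (350, 38), (351, 38), (352, 39), (353, 39), (354, 39), (355, 39), (356, 40), (357, 39), (358, 39), (359, 39)]
0.119 140 [(0, 48), (1, 43), (2, 44), (3, 44), (4, 45), (5, 43), (6, 44), (7, 67), (344, 94), (345, 30), (346, 32), (347, 32), (348, 31), (349, 32), (350, 39), (351, 47), (352, 54), (353, 58), (354, 59), (355, 54), (356, 55), (357, 56), (358, 57), (359, 55)]
depth at centre 1.0718242 1.078938
turntable 0.98 [300.1, 192.8, 68.1, 78.9] [ 0.55124171 -0.05546999  0.03      ]
turntable 0.87 [489.5, 198.9, 67.7, 72.1] [ 0.52086922 -0.61523539  0.03      ]
bottle 0.91 [155.1, 209.3, 40.0, 24.4] [0.51136089 0.37262673 0.03      ]
bottle 0.16 [300.1, 190.8, 67.9, 72.6] [ 0.55710091 -0.05556647  0.03      ]
tip_box 0.81 [411.4, 216.8, 48.4, 36.4] [ 0.47401543 -0.37883861  0.03      ]
vial 0.56 [174.5, 178.2, 17.2, 14.1] [0.60219355 0.31572396 0.03      ]
dish 0.57 [300.0, 194.7, 22.4, 18.4] [ 0.54568694 -0.0550862   0.03      ]
```

Call:
{"method": "jog_arm", "body": {
  "moves": [
    [[0,0,0,0,0,0,0.108],[0,0,0,0,0,0,0.108],[0,-3.13,-2.15,0,0,0,0],[0,-3.13,-2.15,0,0,0,0],[0,-3.13,-2.15,0,0,0,0],[0,-3.13,-2.15,0,0,0,0],[0,-3.13,-2.15,0,0,0,0],[0,-3.13,-2.15,0,0,0,0],[0,-3.13,-2.15,0,0,0,0],[0,-3.13,-2.15,0,0,0,0],[0,-3.13,-2.15,0,0,0,0],[0,-3.13,-2.15,0,0,0,0],[0,-3.13,-2.15,0,0,0,0],[0,-3.13,-2.15,0,0,0,0],[0,-3.13,-2.15,0,0,0,0],[0,-3.13,-2.15,0,0,0,0],[0,-3.13,-2.15,0,0,0,0],[0,-3.13,-2.15,0,0,0,0],[0,-3.13,-2.15,0,0,0,0],[0,-3.13,-2.15,0,0,0,0]]
  ]
}}

```text
time: 2.82
tool_pos: [0.4777, -0.082, 0.2316]
tool_rot: [0.0, 0.318, 0.948, 0.0]
contact_force: [0.7, 1.0, 0.1]
gripper_width: -0.003
grasp_force: 0.0
```

Call:
{"method": "jog_arm", "body": {
  "moves": [
    [[0,0,0,3.4,0,0,0],[0,0,0,3.4,0,0,0],[0,0,0,3.4,0,0,0],[0,0,0,3.4,0,0,0],[0,0,0,2.5,0,0,0],[0,0,0,1.5,0,0,0],[0,0,0,0.6,0,0,0],[0,0,0,0,0,0,0]]
  ]
}}

```text
time: 3.48
tool_pos: [0.4762, -0.0796, 0.0477]
tool_rot: [-0.002, 0.317, 0.948, -0.0]
contact_force: [-0.6, 0.0, 0.8]
gripper_width: -0.001
grasp_force: 0.0
```

```bash
python3 - <<'E'
from h import *
s=state(); print(s["time"],s["tool_pos"],s["contact_force"])
f=grab_frame("top"); g=grab_frame("side")
print(pix(f,[[.509,-.104,.063],s["tool_pos"]]),pix(g,[[.509,-.104,.063],s["tool_pos"]]))
a=cv2.resize(f["color"][120:270,230:380],(500,500),interpolation=2); p=pix(g,[[.509,-.104,.063]])[0].astype(int)
b=cv2.resize(g["color"][p[1]-45:p[1]+30,p[0]-37:p[0]+38],(300,300),interpolation=2)
b=cv2.copyMakeBorder(b,0,200,0,0,cv2.BORDER_CONSTANT); cv2.imwrite("pics/pre.png",np.hstack([a,b])); print(p)
E
```

```text
3.4833 [ 0.47622889 -0.07961218  0.04771632] [-0.56770524  0.00669435  0.7553519 ]
[[316.93504529 206.52584047]
 [308.66945775 218.37042256]] [[300.94039979 206.47407965]
 [286.25652713 211.9546153 ]]
[300 206]
```

View pics/pre.png

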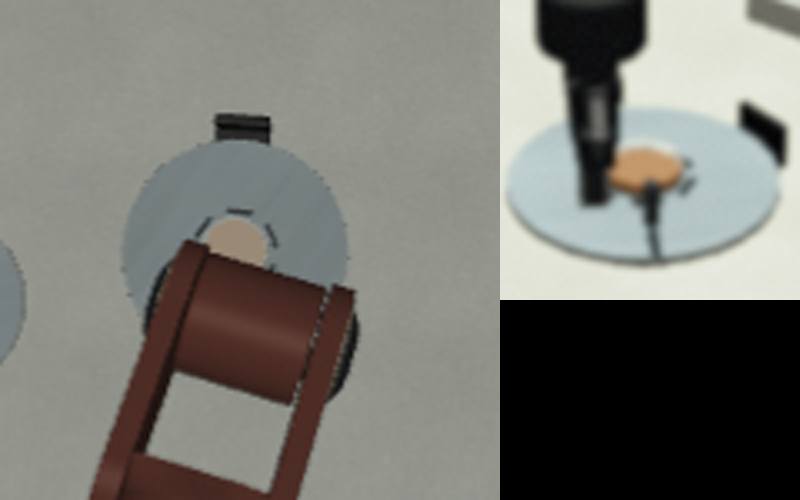

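Call:
{"method": "jog_arm", "body": {
  "moves": [
    [[0,-0.6,0,0,0,0,0],[0,-1.0,0,0,0,0,0],[0,-1.0,0,0,0,0,0],[0,-1.0,0,0,0,0,0],[0,-1.0,0,0,0,0,0],[0,-0.6,0,0,0,0,0],[0,0,0,0,0,0,0],[0,0.5,0,-2.0,0,0,0],[0,0.5,0,-3.5,0,0,0],[0,0.5,0,-3.5,0,0,0],[0,3.5,0,-1.0,0,0,0],[0,4.0,0,0,0,0,0],[0,4.0,0,0,0,0,0],[0,4.0,0,0,0,0,0],[0,4.0,0,0,0,0,0],[0,4.0,0,0,0,0,0]]
  ]
}}

```text
time: 4.92
tool_pos: [0.3176, 0.0399, 0.1487]
tool_rot: [-0.001, 0.318, 0.948, 0.0]
contact_force: [0.5, 0.1, 1.4]
gripper_width: -0.002
grasp_force: 0.0
```

```bash
cat >> h.py <<'E'
C=np.array([.545,-.056]); TAB=-4.5
def line(f):
    """bearing (deg, rel. tab) of the dark flat line on the platter's clear ring, or None"""
    th=np.arange(0,360,.5); t=np.radians(th+TAB); g=f["color"].max(2); v=[]
    for R in np.arange(.074,.094,.003):
        p=pix(f,np.c_[C[0]+R*np.cos(t),C[1]+R*np.sin(t),np.full(len(t),.028)]).astype(np.float32)
        v.append(cv2.remap(g,p[:,:1],p[:,1:],cv2.INTER_LINEAR)[:,0])
    d=np.array(v).astype(float); dark=(d<85).mean(0)>.7
    n,lab=cv2.connectedComponents(np.r_[dark,dark].astype(np.uint8)[None]); out=[]
    for i in range(1,n):
        k=np.where(lab[0]==i)[0]
        if 720>k.mean()>=0 and len(k)>1: out.append((round(k.mean()/2%360,1),len(k)/2))
    return sorted(set(out))
def meas():
    t=state()["time"]; f=grab_frame("top"); return round(t,3),line(f)
E
python3 - <<'E'
from h import *
s=state(); print(s["time"],s["tool_pos"])
for _ in range(6): print(meas())
f=grab_frame("top"); cv2.imwrite("pics/spin.png",f["color"][100:300,180:480])
E
```

```text
4.9167 [0.3175512  0.03991613 0.1487002 ]
(4.917, [(np.float64(34.5), 4.5)])
(4.967, [(np.float64(41.0), 4.5)])
(5.017, [(np.float64(47.5), 4.5)])
(5.067, [(np.float64(54.2), 5.0)])
(5.117, [(np.float64(60.5), 4.5)])
(5.167, [(np.float64(67.2), 5.0)])
```

View pics/spin.png

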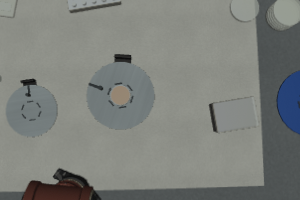

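Call:
{"method": "jog_arm", "body": {
  "moves": [
    [[0,-2.5,1,0,0,0,0],[0,-2.5,1,0,0,0,0],[0,-2.5,1,0,0,0,0],[0,-2.5,1,0,0,0,0],[0,-2.5,1,0,0,0,0],[0,-2.6,1,0,0,0,0],[0,0,0,3.5,0,0,0],[0,0,0,3.5,0,0,0],[0,0,0,0,0,0,0]]
  ]
}}

```text
time: 6.02
tool_pos: [0.4714, -0.004, 0.0711]
tool_rot: [-0.008, 0.318, 0.948, -0.001]
contact_force: [-1.6, 0.3, -1.2]
gripper_width: 0.005
grasp_force: 0.0
```

```bash
python3 - <<'E'
from h import *
s=state(); print(s["time"],s["tool_pos"],s["contact_force"])
for _ in range(24): print(meas())
f=grab_frame("top"); cv2.imwrite("pics/hover.png",cv2.resize(f["color"][120:280,230:390],(480,480)))
E
```

```text
6.0167 [ 0.47140057 -0.00401387  0.07107258] [-1.59181774  0.30006128 -1.15585258]
(6.017, [(np.float64(125.8), 38.0), (np.float64(159.2), 21.0), (np.float64(177.2), 11.0)])
(6.067, [(np.float64(125.0), 37.5), (np.float64(158.8), 20.0), (np.float64(177.0), 11.5)])
(6.117, [(np.float64(124.2), 38.0), (np.float64(158.2), 20.0), (np.float64(178.5), 15.5)])
(6.167, [(np.float64(123.8), 37.0), (np.float64(157.8), 20.0), (np.float64(176.2), 12.0), (np.float64(190.0), 4.5)])
(6.217, [(np.float64(123.8), 37.0), (np.float64(158.0), 20.5), (np.float64(176.2), 12.0), (np.float64(196.0), 4.5)])
(6.267, [(np.float64(124.0), 37.5), (np.float64(157.8), 20.0), (np.float64(176.2), 11.0), (np.float64(202.0), 4.5)])
(6.317, [(np.float64(124.0), 37.5), (np.float64(157.0), 21.5), (np.float64(176.0), 11.5), (np.float64(208.0), 4.5)])
(6.367, [(np.float64(124.0), 37.5), (np.float64(157.2), 22.0), (np.float64(176.0), 11.5), (np.float64(213.5), 4.5)])
(6.417, [(np.float64(124.5), 38.5), (np.float64(157.2), 22.0), (np.float64(176.0), 11.5), (np.float64(219.5), 4.5)])
(6.467, [(np.float64(124.5), 38.5), (np.fl
[... 1012 characters left out ...]
6.917, [(np.float64(124.8), 38.0), (np.float64(157.5), 20.5), (np.float64(176.0), 11.5), (np.float64(276.0), 4.5)])
(6.967, [(np.float64(124.8), 38.0), (np.float64(157.2), 21.0), (np.float64(176.2), 11.0), (np.float64(281.8), 5.0)])
(7.017, [(np.float64(125.2), 39.0), (np.float64(157.0), 21.5), (np.float64(176.2), 11.0), (np.float64(287.2), 5.0)])
(7.067, [(np.float64(124.8), 38.0), (np.float64(157.2), 21.0), (np.float64(176.0), 11.5), (np.float64(292.5), 4.5)])
(7.117, [(np.float64(124.8), 38.0), (np.float64(157.2), 21.0), (np.float64(176.0), 11.5), (np.float64(298.2), 5.0)])
(7.167, [(np.float64(125.0), 38.5), (np.float64(157.2), 21.0), (np.float64(176.0), 11.5), (np.float64(303.5), 4.5)])
```

View pics/hover.png

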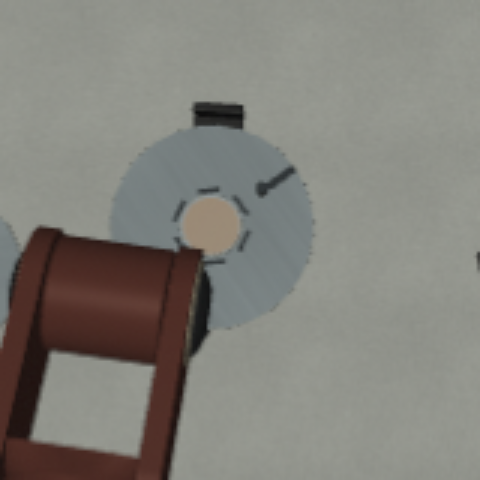

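The platter spins counter-clockwise at about 1.9 rad/s, with the line at upper right, bearing about 305°. The arm covers only bearings 105° to 185°. I'll lower to hover and let it turn further.

Call:
{"method": "jog_arm", "body": {
  "moves": [
    [[0,0,0,1.5,0,0,0],[0,0,0,1.2,0,0,0],[0,0,0,0.4,0,0,0],[0,0,0,0,0,0,0],[0,0,0,0,0,0,0],[0,0,0,0,0,0,0],[0,0,0,0,0,0,0],[0,0,0,0,0,0,0]]
  ]
}}

```text
time: 7.93
tool_pos: [0.4765, -0.0039, 0.049]
tool_rot: [0.001, 0.317, 0.948, 0.0]
contact_force: [-0.1, 0.1, -0.1]
gripper_width: -0.001
grasp_force: 0.0
```

```bash
python3 - <<'E'
from h import *
s=state(); print(s["time"],s["tool_pos"],s["contact_force"])
for _ in range(4):
    t,l=meas(); print(t,[(float(a),b) for a,b in l if b<8])
E
```

```text
7.9333 [ 0.47652607 -0.00387495  0.0489535 ] [-0.07389416  0.08742336 -0.10774987]
7.933 [(22.5, 4.5)]
7.983 [(27.5, 4.5)]
8.033 [(32.2, 5.0)]
8.083 [(37.2, 4.0)]
```

Call:
{"method": "jog_arm", "body": {
  "moves": [
    [[0,0,0,0.6,0,0,0],[0,0,0,0.4,0,0,0],[0,0,0,0,0,0,0],[0,0,0,0,0,0,0],[0,0,0,0,0,0,0],[0,0,0,0,0,0,0],[0,0,0,0,0,0,0],[0,0,0,0,0,0,0],[0,0,0,0,0,0,0],[0,0,0,0,0,0,0],[0,0,0,0,0,0,0],[0,0,0,0,0,0,0],[0,0,0,0,0,0,0],[0,0,0,0,0,0,0],[0,0,0,0,0,0,0],[0,0,0,0,0,0,0],[0,0,0,0,0,0,0],[0,0,0,0,0,0,0],[0,0,0,0,0,0,0],[0,0,0,0,0,0,0]]
  ]
}}

```text
time: 9.8
tool_pos: [0.476, -0.0038, 0.0383]
tool_rot: [-0.0, 0.317, 0.948, -0.0]
contact_force: [0.7, 0.2, 1.1]
gripper_width: -0.001
grasp_force: 0.0
```

```bash
python3 - <<'E'
from h import *
s=state(); print(s["time"],s["tool_pos"],s["contact_force"])
for _ in range(12):
    t,l=meas(); print(t,[(float(a),b) for a,b in l if b<8])
E
```

```text
9.8 [ 0.47602945 -0.00380338  0.03830806] [0.70097988 0.19433535 1.11383495]
9.8 [(189.0, 4.5)]
9.85 [(193.0, 4.5)]
9.9 [(197.0, 4.5)]
9.95 [(201.0, 4.5)]
10.0 [(205.5, 4.5)]
10.05 [(209.0, 4.5)]
10.1 [(213.2, 4.0)]
10.15 [(217.0, 4.5)]
10.2 [(221.0, 4.5)]
10.25 [(225.0, 4.5)]
10.3 [(228.8, 5.0)]
10.35 [(232.8, 5.0)]
```

Call:
{"method": "jog_arm", "body": {
  "moves": [
    [[0,0,0,0,0,0,0],[0,0,0,0,0,0,0],[0,0,0,0,0,0,0],[0,0,0,0,0,0,0],[0,0,0,0,0,0,0],[0,0,0,0,0,0,0],[0,0,0,0,0,0,0],[0,0,0,0,0,0,0],[0,0,0,0,0,0,0],[0,0,0,0,0,0,0],[0,0,0,0,0,0,0],[0,0,0,0,0,0,0],[0,0,0,0,0,0,0],[0,0,0,0,0,0,0]]
  ]
}}

```text
time: 11.57
tool_pos: [0.476, -0.0038, 0.0383]
tool_rot: [-0.0, 0.317, 0.948, -0.0]
contact_force: [-0.5, -0.4, -0.7]
gripper_width: 0.002
grasp_force: 0.0
```

```bash
python3 - <<'E'
from h import *
for _ in range(4):
    t,l=meas(); print(t,[(float(a),b) for a,b in l if b<8])
s=state(); print(s["time"],s["tool_pos"],s["contact_force"])
E
```

```text
11.567 [(320.0, 4.5)]
11.617 [(323.5, 4.5)]
11.667 [(326.8, 5.0)]
11.717 [(330.0, 4.5)]
11.7667 [ 0.47604035 -0.0037919   0.03830861] [ 0.20874281 -0.19445089 -0.25716786]
```

Call:
{"method": "jog_arm", "body": {
  "moves": [
    [[0,0,0,0,0,0,0],[0,0,0,0,0,0,0],[0,0,0,0.8,0,0,0],[0,0,0,0.5,0,0,0],[0,0,0,0,0,0,0]]
  ]
}}

```text
time: 12.18
tool_pos: [0.4777, -0.0031, 0.0279]
tool_rot: [0.0, 0.318, 0.948, 0.001]
contact_force: [-6.4, 4.3, 19.6]
gripper_width: 0.001
grasp_force: 9.6
```

```bash
python3 - <<'E'
from h import *
for _ in range(2):
    s=state(); print(s["time"],s["tool_pos"],s["contact_force"])
    t,l=meas(); print(t,[(float(a),b) for a,b in l if b<8])
E
```

```text
12.1833 [ 0.47768716 -0.00311951  0.02789506] [-6.39048361  4.32181756 19.61360948]
12.183 [(351.0, 4.5)]
12.2333 [ 0.47769275 -0.00314545  0.02792249] [-4.96790726  3.54436056 18.23549984]
12.233 [(351.0, 4.5)]
```

```bash
python3 - <<'E'
from h import *
f=grab_frame("top"); cv2.imwrite("pics/end.png",cv2.resize(f["color"][145:245,250:350],(600,600),interpolation=2))
print(state()["contact_force"],line(f))
E
```

```text
[-5.29130824  4.15182044 17.48729624] [(np.float64(124.0), 34.5), (np.float64(162.0), 18.5), (np.float64(178.5), 10.5), (np.float64(351.0), 4.5)]
```

View pics/end.png

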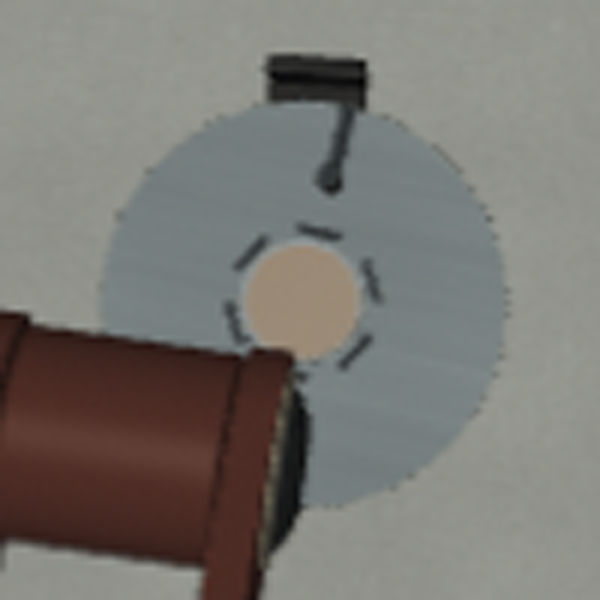

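The line's outer end at (348,108) is within the tab's span of columns 267–366, about 15 mm off its middle. The dish is seated and the fingertip presses with about 18 N.

```bash
python3 -c "
from plant import *
print(job_done())"
```

```text
the job is handed in; nothing more can be done
None
```

I handed the job in; no verdict came back. The platter spun freely for over a full turn, then one fingertip touch stopped it with the line's outer end about 15 mm from the tab's middle (limit 25 mm), and the fingertip is still pressing on it with about 18 N.

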